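# Close the inspection cover of a gear housing

### The job

Close the gear housing: take the steel cover plate from the sloping stand, tilt its tongue in under the housing's overhanging lip and lower the plate flat, fully home in the pocket. Then turn the turn button a quarter turn, all the way to its stop, so that it points across the cover and locks it. Do not knock over the oil bottle.

Things in the scene. Friction and masses are not known exactly. Their poses are not given: they have to be found in the camera images.
- housing: Fixed grey gear housing, 121 x 124 mm, open on top; a shaft stub juts 28 mm out of its +x face. Origin: centre of its underside on the bench; +x from the lip to the tall end flange, +y to the wall with the turn button. Pocket for the cover: x -46 to +46, y -37 to +37 mm; its floor is a ledge round the opening, 40 mm above the bench. Side walls: top at 46 mm.
- pocket (a point): Centre of the pocket at ledge height (housing x 0, y 0, z 40 mm), axes of the housing; where the middle of the cover's underside comes to lie, to about 2 mm
- lip (a point): Middle of the lip's lower front edge (housing x -36, y 0, z 49 mm), axes of the housing. The lip, 100 mm wide, overhangs the pocket's -x end by 10 mm (x -46 to -36); its underside is 9 mm above the ledge, its top 55 mm above the bench.
- cover: Loose steel cover plate, about 180 g, 88 mm long (x), 70 mm wide (y), 6 mm thick. Origin: centre of its underside; +z out of the top face. Its -x end is the tongue: the last 14 mm are only 4 mm thick (flush with the underside) and 60 mm wide. It starts on the stand's slope, tongue at the low end.
- tongue (a point): Middle of the tip of the cover's tongue (cover x -44, y 0, z 2 mm), axes of the cover
- rib (a point): Middle of the top of the rib to hold the cover by (cover x 0, y 0, z 34 mm), axes of the cover. The rib stands on the top face across the middle: 10 mm thick (x -5 to +5), 30 mm long (along y), 28 mm tall above the top face.
- stand: Fixed dark steel parts stand, 98 x 104 mm, about 85 mm high, with a face that slopes at 35 degrees: low at its -x side, high at its +x side, and a small stop strip along the low edge (8 mm proud of the slope). Origin: centre of its underside.
- turn_button (a joint): Angle of the turn button, a dark bar latch on the housing's +y wall; upright axis at housing x +14, y +49 mm. Start 0 to 0.2 rad: bar along the wall, pointing to housing -x, clear of the pocket. It grows counter-clockwise seen from above to a stop at 1.57 rad: bar to housing -y, across the cover. Light friction (0.04 N m) holds it. Bar 30 mm from axis to tip, 2.5 mm above a seated cover.
- button_grip (a point): Grip point on the turning axis, in the fin that stands on the turn button, 68 mm above the bench. Fin: 10 mm thick, 26 mm long along the bar (13 mm either side of the axis), top 78 mm above the bench, foot 54 mm. Its -x axis points along the bar to the tip.
- oiler: Loose white plastic oil bottle with a long red spout, 53 mm across, 165 mm tall, standing on the bench. Origin: centre of its underside. A bystander. (Also in the way: a task lamp's upright arm rises 0.7 m from the bench's front edge, right of the work, near x 0.32 m, y 0.06 m of the base frame; keep the elbow to its left.)
- flange (a point): Middle of the upper edge of the end flange's inner face (housing x +46, y 0, z 76 mm). The flange closes the pocket's +x end and is 36 mm higher than the ledge, so the cover goes in only when tilted more than about 20 degrees, tongue down; at 35 degrees it fits down between lip and flange with some 3 mm to spare at each end.
Not all that is in view belongs to the job. Of the things shaped like the cover, the steel one is meant.

How it is judged:
By the outcome, as a careful person would: the job done as asked, in the order asked, and still so for the second after the job is handed in, with the robot touching nothing.
It also fails if it takes over 54 s, if anything falls off the work surface, if the arm or the gripper's body presses on something with over 40 N, if the wrist force passes 120 N, or if a joint passes its speed limit or range.

### The arm

A 7-joint arm with a two-finger parallel gripper is mounted at the origin on a cart in front of the work surface, level with it; the furniture and walls round the work are solid. World frame = base frame: x ahead of the robot, y to its left, z up, the work surface at z = 0. Lengths are in m, angles in rad, forces in N, time in s.
With the tool pointing down it reaches from about 0.425 to 0.925 m from the base axis. Payload 6.8 kg.
Tool frame: the origin (TCP) lies midway between the tips of the shut fingers; the grasp point (between the pads) lies 19 mm behind it; x points along the fingers, y is the direction in which the jaws open and shut, and the axes are right-handed (so a half turn about x gives the same grasp; the last joint's range is limited). The gripper opens to 85 mm and grips with 20 to 120 N. Pads are 22 mm wide; open, the fingers measure 114 mm over their backs; the gripper's body (76 mm by 85 mm) begins 54 mm behind the grasp point. The pads swing forward as they close: fully open they stand 13 mm farther back than shut.
Start: joints at [1.183, 0.477, 0.022, 1.555, -0.011, 1.109, -0.083], TCP at [0.186, -0.649, 0.231] pointing down, gripper open.
Joint ranges: [-2.96, 2.96], [-0.34, 2.1], [-1.41, 1.46], [0.24, 2.44], [-1.37, 4.51], [0.17, 1.92], [-2.96, 2.96]. Speed limits (rad/s): [2.39, 2.39, 3.14, 3.14, 3.14, 3.14, 3.14].

### API

Orientations are given as a rotation vector (axis times angle).
In Python, from bench import r, viewer, nets gives the robot as it stands.
- The arm moves only by the shell command python3 -m pendant 'ROWS' [FORCE]. ROWS is JSON, one flat list of numbers, 5 for each row, row after row: the finger opening in mm, from 0 to 85.4, then the shift along the tool's x, y, z in mm, then the turn about the tool's x in rad. A call has 1 to 20 rows; each row shifts and turns the commanded pose from where the row before left it, along the tool's axes as they then stand; what a row does not reach is not made up. A row lasts 1/8 s, in which the tool goes at most 62.5 mm and 10.7 degrees, less where a joint would pass 70% of its speed; a pose out of reach is approached as far as the arm can. A call with a gripper value outside its range is refused whole. The fingers move at their own pace and stop on an object; FORCE is the grip in N (left out, the last holds). Time passes only in rows, so rows that do not move let the fingers close. It gives the time, the measured TCP pose, the force and the opening at its end, in the units of the state.
- r.get_obs(): the state, without advancing time (a new reading comes with each control period).
- viewer.grab_frame(name): name is "side" or "top"; returns (picture, depth): 480x640x3 uint8, red, green, blue; 480x640 float32, m along the optical axis (not along the pixel's ray), 0 where there is no reading.
- viewer.calibration(name): a dict with "mtx" (3x3 intrinsics, pixels), "distortion" ([k1, k2, p1, p2, k3] as OpenCV has them; the pictures are not rectified), "world_to_cam" (4x4, takes a point from world to camera coordinates). Camera axes: x right, y up, looking along -z (the intrinsics and any distortion apply to the point x, -y, -z); pixel columns grow to the right and rows downward; lengths in m; the calibration is good to about 2 mm. A picture is of the moment at which its call begins. calibration takes no time and is no camera call.
- r.hand_in(): hands the job in, once; it reports no verdict.
Trained networks look in the newest picture that a camera, given by its name, has taken for a name from the list of things; names that differ only in an ending like _2 or _b are one class to them, and where a whole thing is asked for, a point or a joint stands for the part that bears it (a point fixed in the world has none). Each returns a list of dicts, best first, with "score" (0 to 1); they miss things now and then, are a little off and sometimes report something else, mostly with a low value. They report only what shows in the picture. A call takes as long as a camera call. They do not tell look-alikes from the thing itself.
- nets.look_for(name, camera): "location" ([x, y, z] in m, in world coordinates, good to about 4 mm: the middle of the surface that is visible of it).
- nets.silhouettes(name, camera): "mask" (480x640 bool, what is visible of it).
The state is a dict: "clock": time; "joints": joint angles; "qvel": joint speeds; "tau": joint torques, N m; "tcp_pos": TCP position; "orientation": TCP orientation; "contact_force": force on the tool from outside, world axes, zero at the start; "moment": the same for the moment, N m; "grip_width": finger opening in m.
Only numpy, scipy, OpenCV 4.12 (cv2) and the standard library are available. Lean on these libraries where they do the work, as an engineer would, in place of code of your own. Each camera call takes 0.05 s, during which the arm holds its last target. There are 200 camera calls.

## Working session

There is one attempt and no reset: what is moved stays moved. The work goes in short steps, Python scripts to look and compute and a shell command to move; the robot and the scene stay as the last step left them, time stands still between calls to the robot, and variables do not carry over. Pictures are saved under pics/ and viewed, about 8 in all and at most 12, crops included, and the job is handed in when it is done.

```bash
ls; mkdir -p pics
python3 - <<'E'
from bench import r, viewer, nets
import cv2,numpy as np
o=r.get_obs(); print({k:np.round(v,3).tolist() for k,v in o.items()})
for c in("side","top"):
    p,d=viewer.grab_frame(c); cv2.imwrite(f"pics/{c}0.png",p[:,:,::-1]); np.save(f"pics/{c}0.npy",d)
    k=viewer.calibration(c); print(c,np.round(k["mtx"],1).tolist(),k["distortion"],np.round(k["world_to_cam"],3).tolist())
    for n in("cover","housing","stand","turn_button","oiler"):
        print(c,n,[(np.round(x["location"],3).tolist(),round(x["score"],2)) for x in nets.look_for(n,c)])
E
```

```text
pics
{'clock': 0.0, 'joints': [1.183, 0.478, 0.022, 1.556, -0.012, 1.109, -0.083], 'qvel': [0.0, -0.001, -0.0, 0.001, -0.001, -0.002, -0.001], 'tau': [0.001, -59.646, 1.609, -28.12, 0.013, 0.009, 0.0], 'tcp_pos': [0.186, -0.648, 0.23], 'orientation': [2.072, 0.294, -2.073], 'contact_force': [0.366, -0.768, 0.551], 'moment': [0.011, -0.016, 0.007], 'grip_width': 0.085}
side [[489.4, 0.0, 315.0], [0.0, 489.4, 236.1], [0.0, 0.0, 1.0]] [-0.11339486  0.          0.          0.          0.        ] [[0.999, 0.041, -0.003, -0.55], [-0.022, 0.591, 0.807, -0.249], [0.035, -0.806, 0.591, -0.838], [0.0, 0.0, 0.0, 1.0]]
side cover [([0.484, 0.589, 0.003], 0.96), ([0.456, 0.414, 0.073], 0.52), ([0.588, 0.229, 0.045], 0.49)]
side housing [([0.59, 0.231, 0.044], 0.74)]
side stand [([0.457, 0.408, 0.005], 0.92)]
side turn_button [([0.63, 0.277, 0.061], 0.47)]
side oiler [([0.625, 0.058, 0.072], 0.97)]
top [[436.0, 0.0, 325.4], [0.0, 436.0, 235.0], [0.0, 0.0, 1.0]] [-0.1054147  0.         0.         0.         0.       ] [[0.001, -1.0, -0.002, 0.326], [0.997, 0.001, 0.072, -0.57], [-0.072, -0.002, 0.997, -0.896], [0.0, 0.0, 0.0, 1.0]]
top cover [([0.46, 0.418, 0.072], 0.71), ([0.486, 0.601, 0.006], 0.62)]
top housing [([0.596, 0.246, 0.047], 0.83)]
top stand [([0.468, 0.414, 0.048], 0.61)]
top turn_button []
top oiler [([0.616, 0.084, 0.087], 0.71)]
```

View pics/side0.png

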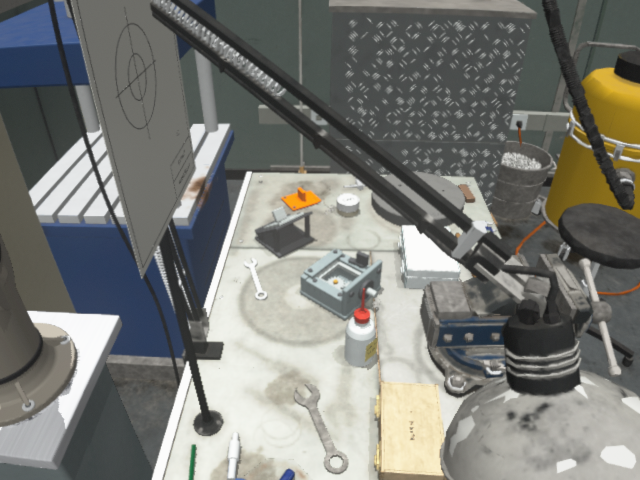

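View pics/top0.png

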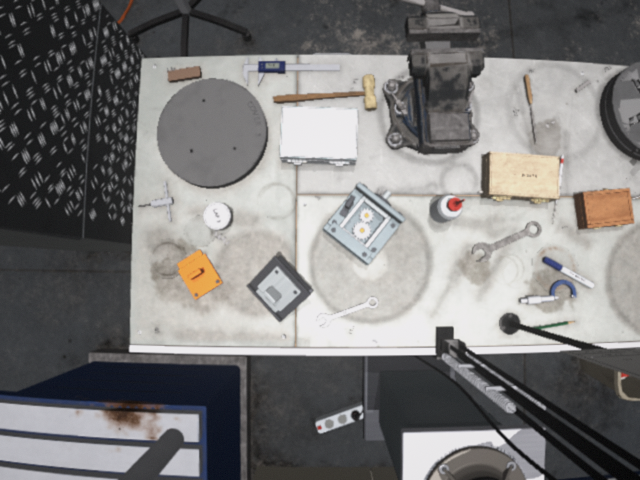

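The side view shows the steel cover on the stand at (280,220), the housing at (342,283), the oiler at (361,337) and an orange look-alike at (300,200). The top view shows the cover at (280,287), the housing at (363,223), the oiler at (447,208), and the lamp clamp near (445,340). Next I'll measure in the point clouds.

```bash
cat > h.py <<'E'
import numpy as np,cv2
from bench import r,viewer,nets
from scipy.optimize import differential_evolution,minimize
def cloud(c,d):
    k=viewer.calibration(c); v,u=np.mgrid[:480,:640].astype(float)
    n=cv2.undistortPoints(np.stack([u.ravel(),v.ravel()],1)[:,None],np.array(k["mtx"]),np.array(k["distortion"]))[:,0].reshape(480,640,2)
    P=np.stack([n[...,0]*d,-n[...,1]*d,-d],-1); W=np.array(k["world_to_cam"])
    P=(P-W[:3,3])@W[:3,:3]; P[d<=0]=np.nan
    return P
def fit(f,b):
    s=differential_evolution(f,b,seed=1,tol=1e-8,maxiter=300); return s.x,s.fun
E
cat > m.py <<'E'
from h import *
C={c:cloud(c,np.load(f"pics/{c}0.npy")) for c in("side","top")}
S=C["side"]
for n,(u,v) in dict(boom1=(200,30),boom2=(300,115),boom3=(420,215),head=(560,440),panelTL=(100,30),panelB=(150,240),panelR=(180,120),post2=(187,300),post2b=(200,400),clamp=(205,350),spr=(160,265),rod0=(60,50)).items():
    w=S[v-3:v+4,u-3:u+4].reshape(-1,3); print(n,np.round(np.nanmedian(w,0),3),np.round(S[v,u],3))
# housing height-map fit
def crop(A,c,rad): 
    A=A.reshape(-1,3); return A[np.linalg.norm(A[:,:2]-c,axis=1)<rad]
def hm(x,y):
    z=np.zeros_like(x); ins=(abs(x)<60.5)&(abs(y)<62)
    z[ins]=46; z[ins&(x>46)]=76; z[ins&(x<-36)&(abs(y)<50)]=55
    ign=((abs(x)<46)&(abs(y)<37)&(x>-36))|((y>34)&(y<75)&(x>-35)&(x<32))|((x>60)&(x<92)&(abs(y)<20))
    z[ign]=np.nan; return z
for c in C:
    P=crop(C[c],(0.595,0.24),0.13)*1000
    if c=="side": P=P[P[:,2]>35]   # tops only
    def f(p):
        q=P[:,:2]-p[:2]*1000; a,b=np.cos(p[2]),np.sin(p[2])
        x=a*q[:,0]+b*q[:,1]; y=-b*q[:,0]+a*q[:,1]; return np.nanmean(np.minimum(abs(hm(x,y)-P[:,2]-p[3]),15))
    for y0 in (-3.2,-1.6,0,1.6): print("housing",c,fit(f,[(.57,.62),(.21,.27),(y0,y0+1.6),(-4,4)]))
# stand fit, cover plane
for c in C:
    i=nets.silhouettes
T=35*np.pi/180
for c in C:
    P=crop(C[c],(0.462,0.412),0.1)*1000
    ok=P[:,2]>20
    print(c,"pts",ok.sum(),"zmax",np.nanmax(P[:,2]))
E
python3 m.py
python3 - <<'E'
import cv2
a=cv2.imread('pics/top0.png')[240:340,225:335]; b=cv2.imread('pics/top0.png')[170:270,310:420]
c=cv2.imread('pics/side0.png')[180:260,240:350];d=cv2.imread('pics/side0.png')[240:320,290:400]
r=lambda x:cv2.resize(x,(400,290),interpolation=cv2.INTER_CUBIC)
cv2.imwrite('pics/crop.png',cv2.vconcat([cv2.hconcat([r(a),r(b)]),cv2.hconcat([r(c),r(d)])]))
E
```

```text
boom1 [ 0.453 -0.066  0.594] [ 0.453 -0.064  0.593]
boom2 [ 0.544 -0.115  0.535] [ 0.544 -0.115  0.534]
boom3 [ 0.644 -0.178  0.478] [ 0.643 -0.179  0.478]
head [ 0.734 -0.325  0.393] [ 0.734 -0.325  0.393]
panelTL [ 0.399 -0.145  0.614] [ 0.399 -0.144  0.614]
panelB [ 0.4   -0.142  0.419] [ 0.4   -0.143  0.419]
panelR [0.4   0.001 0.481] [0.4   0.001 0.481]
post2 [0.33  0.076 0.13 ] [0.325 0.097 0.109]
post2b [ 0.381 -0.078  0.07 ] [ 0.381 -0.078  0.071]
clamp [0.35  0.063 0.015] [0.351 0.064 0.018]
spr [0.318 0.037 0.235] [0.317 0.042 0.233]
rod0 [0.254 0.043 0.55 ] [0.254 0.043 0.552]
housing side (array([ 0.59786343,  0.24092459, -1.67170738,  0.0274773 ]), np.float64(9.35618891289679))
housing side (array([ 0.59098634,  0.24756396, -0.6807346 , -0.53374459]), np.float64(5.531845993356998))
housing side (array([0.60930838, 0.23035303, 0.87840093, 4.        ]), np.float64(9.005003606245861))
housing side (array([ 0.60489734,  0.24168687,  3.17106667, -0.51635168]), np.float64(10.298647762999156))
housing top (array([ 0.59451737,  0.24611458, -2.24271132,  0.07745525]), np.float64(3.0888836070105747))
housing top (array([ 0.59298731,  0.24823401, -0.6751895 ,  0.08149217]), np.float64(1.6172018981332625))
housing top (array([0.60228661, 0.23832214, 0.84252255, 0.17027231]), np.float64(2.9444915849920243))
housing top (array([0.60231619, 0.24046398, 2.48476532, 0.07574318]), np.float64(3.091299341042351))
side pts 770 zmax 85.03803708047342
top pts 2208 zmax 85.7039093969788
```

View pics/crop.png

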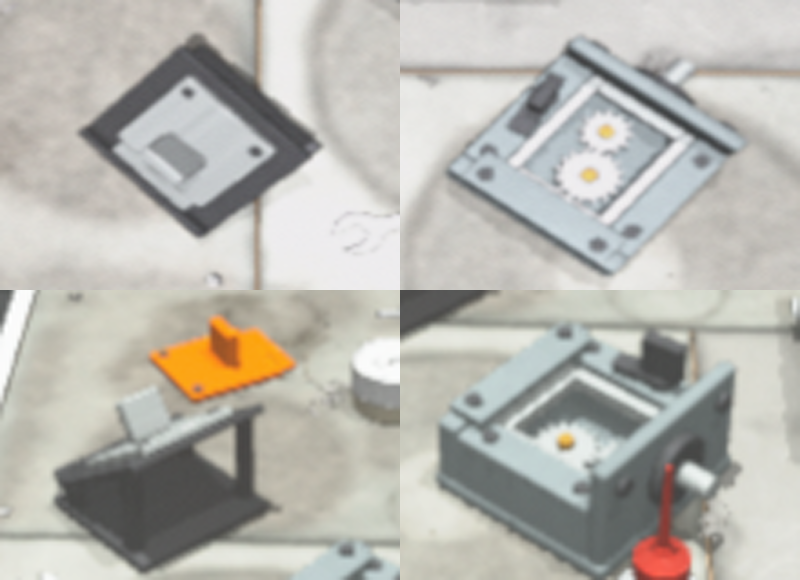

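The crop shows the tongue at the lower-left, downhill end of the stand, with the rib mid-plate. The housing's flange is to the upper right and the button fin is on the +y wall. Housing fit: (0.593, 0.248), yaw -0.675. Next I'll fit the cover on the slope.

```bash
cat > m2.py <<'E'
from h import *
from scipy.spatial.transform import Rotation as R
t=np.radians(35)
def Rc(yaw): return R.from_euler('z',yaw).as_matrix()@R.from_euler('y',-t).as_matrix()  # +x uphill
for c in("top","side"):
    im=cv2.cvtColor(cv2.imread(f"pics/{c}0.png"),cv2.COLOR_BGR2GRAY).astype(float)
    P=cloud(c,np.load(f"pics/{c}0.npy")).reshape(-1,3)*1000; g=im.ravel()
    k=(np.linalg.norm(P[:,:2]-[462,412],axis=1)<75)&(P[:,2]>12); P=P[k];g=g[k]
    def f(p):
        q=(P-[p[0],p[1],p[3]])@Rc(p[2]); x,y,z=q.T
        sel=(abs(x)<58)&(abs(y)<52)
        plate=((abs(x)<44)&(abs(y)<35)&(x>-30))|((x<=-30)&(x>-44)&(abs(y)<30))
        m=np.where(plate,np.where(x<-30,4,6),0.); rib=(abs(x)<5)&(abs(y)<15); m[rib]=34
        e=np.minimum(abs(m-z),8)
        b=np.where((plate&(z<20)),g<100,(g>100))*4.; b[(abs(x)<8)|(x<-44)|(z>12)]=0
        b[(abs(y)>48)]=0
        return np.sum((e+b)[sel])/max(sel.sum(),400)
    for y0 in(-1.5,):
        x,v=fit(f,[(430,490),(380,440),(y0,y0+1.5),(20,70)]); print(c,len(P),np.round(x,3),round(v,3))
        M=Rc(x[2]); o=np.array([x[0],x[1],x[3]]); print(" rib top",np.round(o+M@[0,0,34],1)," tongue",np.round(o+M@[-44,0,2],1))
o=r.get_obs(); M=R.from_rotvec(o["orientation"]).as_matrix(); print("tool axes\n",np.round(M.T,3))
k=viewer.calibration("top")
E
python3 m2.py
python3 -m pendant '[85,-60,0,0,0, 85,-60,0,0,0, 85,-60,0,0,0, 85,-60,0,0,0]' 40
python3 -c "
from bench import r
print(r.get_obs()['joints'])"
```

```text
top 2202 [457.525 422.841  -0.819  52.047] 2.118
 rib top [444.2 437.1  79.9]  tongue [432.1 450.   28.4]
side 820 [459.265 415.253  -0.804  52.82 ] 5.248
 rib top [445.7 429.3  80.7]  tongue [433.5 442.   29.2]
tool axes
 [[ 0.    -0.    -1.   ]
 [ 0.276 -0.961  0.   ]
 [-0.961 -0.276  0.   ]]
clock: 1.1
tcp_pos: [0.1863, -0.6484, 0.4736]
orientation: [2.072, 0.291, -2.071]
contact_force: [0.5, -0.7, 0.6]
grip_width: 0.0849
[ 1.16897804  0.37564695  0.04579375  1.17652999 -0.01685155  1.58917119
 -0.07983378]
```

```bash
cat > m3.py <<'E'
from h import *
P=np.concatenate([cloud(c,np.load(f"pics/{c}0.npy")).reshape(-1,3) for c in("side","top")]); P=P[np.isfinite(P).all(1)]
rr=np.hypot(P[:,0],P[:,1]);az=np.degrees(np.arctan2(P[:,1],P[:,0]))
for a in range(-40,25,5):
    print(a,[(round(b,2),round(float(np.percentile(P[k,2],99.5)),2)) for b in np.arange(.2,.9,.1) if (k:=(az>=a)&(az<a+5)&(rr>=b)&(rr<b+.1)&(P[:,2]>-.02)).sum()>20])
# overlay cover hypotheses
from scipy.spatial.transform import Rotation as R
def Rc(yaw): return R.from_euler('z',yaw).as_matrix()@R.from_euler('y',-np.radians(35)).as_matrix()
def proj(c,X):
    k=viewer.calibration(c);W=k["world_to_cam"];Y=X@W[:3,:3].T+W[:3,3];Y=Y*[1,-1,-1]
    return cv2.projectPoints(Y,np.zeros(3),np.zeros(3),np.array(k["mtx"]),np.array(k["distortion"]))[0][:,0]
pl=np.array([[-44,-30,4],[-30,-30,4],[-30,-35,6],[44,-35,6],[44,35,6],[-30,35,6],[-30,30,4],[-44,30,4]])
rb=np.array([[-5,-15,34],[5,-15,34],[5,15,34],[-5,15,34]])
out=[]
for c,(u,v) in dict(top=(225,240),side=(230,170)).items():
    im=cv2.imread(f"pics/{c}0.png")[v:v+100,u:u+110]; im=cv2.resize(im,None,fx=3.6,fy=3.6,interpolation=cv2.INTER_CUBIC)
    for p,col in(((457.5,422.8,-.819,52.05),(0,0,255)),((459.3,415.3,-.804,52.8),(0,255,0))):
        for m in(pl,rb):
            q=proj(c,(np.array([p[0],p[1],p[3]])+m@Rc(p[2]).T)/1000); cv2.polylines(im,[np.int32((q-[u,v]+.5)*3.6)],True,col,1)
    out.append(im)
cv2.imwrite("pics/ov.png",cv2.hconcat(out))
E
python3 m3.py
```

```text
-40 [(np.float64(0.4), 0.0), (np.float64(0.5), 0.0), (np.float64(0.6), 0.0)]
-35 [(np.float64(0.3), 0.01), (np.float64(0.4), 0.0), (np.float64(0.5), 0.0), (np.float64(0.6), 0.04), (np.float64(0.7), 0.01)]
-30 [(np.float64(0.3), 0.01), (np.float64(0.4), 0.01), (np.float64(0.5), 0.02), (np.float64(0.6), 0.04), (np.float64(0.7), 0.39), (np.float64(0.8), 0.39)]
-25 [(np.float64(0.3), 0.01), (np.float64(0.4), 0.64), (np.float64(0.5), 0.02), (np.float64(0.6), 0.04), (np.float64(0.7), 0.42), (np.float64(0.8), 0.41)]
-20 [(np.float64(0.3), 0.01), (np.float64(0.4), 0.63), (np.float64(0.5), 0.02), (np.float64(0.6), 0.51), (np.float64(0.7), 0.49), (np.float64(0.8), 0.42)]
-15 [(np.float64(0.3), 0.38), (np.float64(0.4), 0.62), (np.float64(0.5), 0.58), (np.float64(0.6), 0.54), (np.float64(0.7), 0.05), (np.float64(0.8), 0.01)]
-10 [(np.float64(0.3), 0.44), (np.float64(0.4), 0.62), (np.float64(0.5), 0.59), (np.float64(0.6), 0.05), (np.float64(0.7), 0.05), (np.float64(0.8), 0.01)]
-5 [(np.float64(0.3), 0.59), (np.float64(0.4), 0.61), (np.float64(0.5), 0.01), (np.float64(0.6), 0.05), (np.float64(0.7)
[... 193 characters left out ...]
oat64(0.8), 0.18)]
5 [(np.float64(0.2), 0.61), (np.float64(0.3), 0.58), (np.float64(0.4), 0.0), (np.float64(0.5), 0.0), (np.float64(0.6), 0.16), (np.float64(0.7), 0.14), (np.float64(0.8), 0.18)]
10 [(np.float64(0.2), 0.55), (np.float64(0.3), 0.58), (np.float64(0.4), 0.0), (np.float64(0.5), 0.0), (np.float64(0.6), 0.0), (np.float64(0.7), 0.13), (np.float64(0.8), 0.17)]
15 [(np.float64(0.2), 0.3), (np.float64(0.3), 0.35), (np.float64(0.4), 0.0), (np.float64(0.5), 0.05), (np.float64(0.6), 0.08), (np.float64(0.7), 0.06), (np.float64(0.8), 0.06)]
20 [(np.float64(0.3), 0.01), (np.float64(0.4), 0.0), (np.float64(0.5), 0.06), (np.float64(0.6), 0.08), (np.float64(0.7), 0.08), (np.float64(0.8), 0.06)]
```

View pics/ov.png

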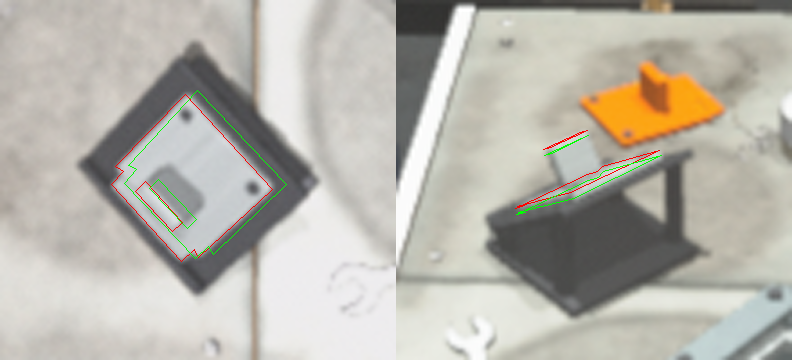

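The red fit from the top camera matches the image: cover origin (457.5, 422.8, 52), yaw -0.819. The boom peaks around z 0.59 near r 0.55 and the panel reaches 0.64, so I'll cross above at r 0.62, z 0.615.

```bash
python3 -m pendant '[50,-47,-18,0,0, 50,-47,-18,0,0, 50,-47,-18,0,-0.0425, 50,0,0,-53,-0.085, 50,0,0,-53,-0.085, 50,0,0,-53,-0.085, 50,0,0,-53,-0.085, 50,0,0,-53,-0.085]' 40
python3 -c "
from bench import r
print(r.get_obs()['joints'].round(3))"
```

```text
clock: 2.1
tcp_pos: [0.4047, -0.4715, 0.6121]
orientation: [1.783, 0.702, -1.783]
contact_force: [-0.7, 0.1, -0.5]
grip_width: 0.0497
[ 0.837  0.316 -0.121  0.961  0.039  1.868 -0.088]
```

```bash
python3 -m pendant '[50,0,0,-53,-0.085, 50,0,0,-53,-0.085, 50,0,0,-53,-0.085, 50,0,0,-53,-0.085, 50,0,0,-53,-0.085, 50,0,0,-53,-0.085, 50,0,0,-53,-0.085]'
python3 -c "
from bench import r
print(r.get_obs()['joints'].round(3))"
```

```text
clock: 2.98
tcp_pos: [0.6008, -0.1629, 0.6121]
orientation: [1.374, 1.094, -1.374]
contact_force: [0.1, -1.5, 1.1]
grip_width: 0.05
[ 0.379  0.334 -0.35   0.945  0.118  1.88  -0.143]
```

```bash
python3 -m pendant '[50,0,0,-53,-0.085, 50,0,0,-53,-0.085, 50,0,0,-53,-0.085, 50,0,0,-53,-0.085, 50,0,0,-53,-0.085, 50,0,0,-53,-0.085, 50,0,0,-53,-0.085,  50,0,0,-53,-0.085, 50,0,0,-53,-0.085]'
python3 -c "
from bench import r
print(r.get_obs()['joints'].round(3))"
```

```text
clock: 4.1
tcp_pos: [0.5478, 0.2998, 0.6121]
orientation: [0.804, 1.417, -0.804]
contact_force: [0.6, -0.0, -0.5]
grip_width: 0.0497
[-0.251  0.367 -0.594  0.926  0.214  1.9   -0.204]
```

```bash
cat > k.py <<'E'
import numpy as np, itertools
from scipy.optimize import least_squares
from scipy.spatial.transform import Rotation as R
D=[([1.183,.478,.022,1.556,-.012,1.109,-.083],[.186,-.6485,.2305],[2.072,.293,-2.072]),
([1.16898,.37565,.04579,1.17653,-.01685,1.58917,-.07983],[.1863,-.6484,.4736],[2.072,.291,-2.071]),
([.837,.316,-.121,.961,.039,1.868,-.088],[.4047,-.4715,.6121],[1.783,.702,-1.783]),
([.379,.334,-.35,.945,.118,1.88,-.143],[.6008,-.1629,.6121],[1.374,1.094,-1.374]),
([-.251,.367,-.594,.926,.214,1.9,-.204],[.5478,.2998,.6121],[.804,1.417,-.804])]
ez=lambda a:R.from_euler('z',a).as_matrix(); ey=lambda a:R.from_euler('y',a).as_matrix()
def fk(q,p,s,pts=False):
    off,L1,L2,T,zs,o7,e=p
    A=ez(off+s[0]*q[0])@ey(q[1])@ez(s[1]*q[2]); b=np.array([0,0,zs]); E=b+A@[e,0,L1]
    B=A@ey(q[3])@ez(s[2]*q[4]); W=E+B@[-e,0,L2]
    C=B@ey(q[5])@ez(s[3]*q[6]+o7); t=W+C@[0,0,T]
    return (t,C,E,W) if pts else (t,C)
# tool x = C z ; tool y,z from o7
def tool(C): return np.stack([C[:,2],C[:,0],C[:,1]],1)
def solve():
    best=None
    for s in itertools.product([-1,1],repeat=4):
        for o7 in(0,np.pi):
            def f(p):
                o=[]
                for q,t,v in D:
                    x,C=fk(q,np.append(p,[0])[:7] if len(p)==6 else p,s); o+=list((x-t)*10)+list((tool(C)-R.from_rotvec(v).as_matrix()).ravel())
                return o
            z=least_squares(f,[-.1,.54,.48,.3,.27,o7,0])
            if best is None or z.cost<best[0]: best=(z.cost,z.x,s)
    return best
if __name__=="__main__":
    c,p,s=solve(); print(c,p.round(4),s); np.save("pics/kin.npy",np.concatenate([p,s]))
    for q,t,v in D:
        x,C,E,W=fk(q,p,s,True); print((x-t).round(4),E.round(3),W.round(3))
E
python3 k.py
```

```text
0.002326309233807868 [-9.470e-02  5.558e-01  4.667e-01  2.556e-01  1.999e-01  3.047e+00
  2.400e-03] (-1, -1, -1, -1)
[-0.0004 -0.0016 -0.0002] [ 0.074 -0.247  0.692] [ 0.186 -0.65   0.486]
[-0.0019  0.0014 -0.0019] [ 0.062 -0.197  0.716] [ 0.184 -0.647  0.727]
[ 0.0012  0.0032 -0.002 ] [ 0.105 -0.14   0.727] [ 0.406 -0.469  0.866]
[0.0004 0.0012 0.0006] [ 0.164 -0.083  0.724] [ 0.601 -0.162  0.868]
[ 0.0022 -0.0008  0.0034] [0.199 0.033 0.718] [0.55  0.299 0.871]
```

```bash
cat > s.py <<'E'
from k import *
z=np.load("pics/kin.npy"); p,s=z[:7],z[7:]
def jac(q):
    t,C=fk(q,p,s);J=np.zeros((6,7))
    for i in range(7):
        d=np.array(q,float);d[i]+=1e-5;t2,C2=fk(d,p,s);J[:3,i]=(t2-t)/1e-5;J[3:,i]=R.from_matrix(C2@C.T).as_rotvec()/1e-5
    return J
def run(q,rows,n=6):
    q=np.array(q,float);t,C=fk(q,p,s);M=tool(C)
    for dx,dy,dz,a in rows:
        for _ in range(n):
            t=t+M@np.array([dx,dy,dz])/1000/n; M=M@R.from_rotvec([a/n,0,0]).as_matrix()
            for _ in range(2):
                t0,C0=fk(q,p,s); e=np.r_[t-t0,R.from_matrix(M@tool(C0).T).as_rotvec()]
                q=q+np.linalg.pinv(jac(q))@e
    return q
def show(n,q):
    t,C,E,W=fk(q,p,s,True); a=np.linspace(0,1,50)[:,None]; F=E+(W-E)*a
    # clearance of forearm from post line (.32,.05) below z .7
    post=np.stack([np.full(71,.32),np.full(71,.05),np.linspace(0,.7,71)],1)
    U=np.array([0,0,.2])+(E-[0,0,.2])*a; X=np.r_[F,U]
    print(n,q.round(2),"tcp",t.round(3),"E",E.round(3),"clr",round(float(np.linalg.norm(X[:,None]-post[None],axis=2).min()),3))
if __name__=="__main__":
    q=run(D[1][0],[(-47,-18,0,0)]*2+[(-47,-18,0,-.0425)]+[(0,0,-53,-.085)]*5); show("a",q)
    q=run(q,[(0,0,-53,-.085)]*7);show("b",q)
    q=run(q,[(0,0,-53,-.085)]*9);show("c",q)
    q=np.array(D[4][0]);show("now",q)
    L=(0,0,-53,-.085);Rr=(0,0,53,.085)
    g=run(q,[L]*3);show("stand hi",g)
    show(" low",run(g,[(55,0,0,0)]*10))
    far=run(q,[L]*10);show("far",far)
    show("far low",run(far,[(55,0,0,0)]*6))
    # cycles: far with no tool turn, turning separate
    T0=(0,0,0,-.085)
    a=run(q,[T0]*20);show("turn -1.7",a)
    a=run(q,[(0,0,0,.085)]*20);show("turn +1.7",a)
    a=run(q,[(55,0,0,0)]*5);show("down at now",a)
    # cycle: turn, go left, turn back, return right
    for tn in(-20,20,-10,10):
      for m in(8,14):
        a=run(q,[(0,0,0,np.sign(tn)*.085)]*abs(tn)); 
        th=tn*.085
        # circular left move with tool frame rotated by th about x
        c,sn=np.cos(th),np.sin(th)
        v=np.array([0,-53]) # y,z in untwisted
        y,zz= c*v[0]+sn*v[1], -sn*v[0]+c*v[1]
        a=run(a,[(0,y,zz,-.085)]*m); a=run(a,[(0,0,0,-np.sign(tn)*.085)]*abs(tn)); a=run(a,[Rr]*m); show(f"cyc {tn} {m}",a)
E
python3 s.py
```

```text
a [ 0.85  0.29 -0.13  0.98  0.04  1.86 -0.09] tcp [ 0.396 -0.463  0.613] E [ 0.096 -0.133  0.731] clr 0.289
b [ 0.4   0.29 -0.38  1.01  0.11  1.86 -0.16] tcp [ 0.582 -0.148  0.612] E [ 0.142 -0.076  0.732] clr 0.171
c [-0.21  0.32 -0.69  1.01  0.21  1.87 -0.27] tcp [0.514 0.313 0.612] E [0.177 0.022 0.726] clr 0.096
now [-0.25  0.37 -0.59  0.93  0.21  1.9  -0.2 ] tcp [0.55  0.299 0.616] E [0.199 0.033 0.718] clr 0.079
stand hi [-0.45  0.37 -0.68  0.94  0.24  1.9  -0.23] tcp [0.453 0.424 0.616] E [0.188 0.072 0.718] clr 0.125
 low [-0.47  0.64 -0.53  1.83  0.44  0.8  -0.43] tcp [0.453 0.424 0.066] E [0.309 0.121 0.646] clr 0.071
far [-0.94  0.38 -0.88  0.98  0.3   1.9  -0.29] tcp [0.13  0.595 0.615] E [0.135 0.155 0.716] clr 0.213
far low [-0.84  0.43 -0.84  1.66  0.34  1.21 -0.37] tcp [0.13  0.595 0.285] E [0.169 0.16  0.705] clr 0.187
turn -1.7 [-0.09  0.42 -0.93  0.93  0.36  1.93  1.4 ] tcp [0.55  0.299 0.616] E [0.23  0.002 0.706] clr 0.048
turn +1.7 [-0.41  0.34 -0.3   0.93  0.1   1.89 -1.83] tcp [0.55  0.299 0.616] E [0.178 0.059 0.723] clr 0.103
down at now [-0.17  0.36 -0.58  
[... 256 characters left out ...]
.308 0.616] E [0.193 0.055 0.718] clr 0.092
cyc 20 8 [-0.23  0.39 -0.66  0.91  0.25  1.91 -0.23] tcp [0.554 0.304 0.616] E [0.21  0.03  0.714] clr 0.07
cyc 20 14 [-0.18  0.41 -0.77  0.9   0.3   1.92 -0.27] tcp [0.554 0.308 0.616] E [0.223 0.022 0.708] clr 0.058
cyc -10 8 [-0.28  0.37 -0.55  0.91  0.2   1.9  -0.2 ] tcp [0.554 0.304 0.616] E [0.201 0.04  0.717] clr 0.08
cyc -10 14 [-0.32  0.37 -0.51  0.9   0.19  1.9  -0.19] tcp [0.554 0.308 0.616] E [0.2   0.046 0.716] clr 0.084
cyc 10 8 [-0.24  0.38 -0.63  0.91  0.24  1.91 -0.22] tcp [0.554 0.304 0.616] E [0.208 0.032 0.714] clr 0.073
cyc 10 14 [-0.22  0.4  -0.69  0.9   0.27  1.92 -0.24] tcp [0.554 0.308 0.616] E [0.216 0.029 0.711] clr 0.066
```

```bash
cat > s2.py <<'E'
from s import *
def to(q,target,yaw,n=12):  # cartesian straight with final tool-y azimuth yaw (x down), sim with world rows
    t,C=fk(q,p,s);M=tool(C); a=np.arctan2(M[1,1],M[0,1]); d=yaw-a
    T=M.T@((np.array(target)-t)*1000)
    # translation first w/out turning then turn
    q=run(q,[tuple(T/n)+(0,)]*n); return run(q,[(0,0,0,-d/n)]*n)
q=np.array(D[4][0]); hi=[.444,.437,.60]
A=run(q,[(0,0,0,.18)]*16);show("turned here",A)
A1=run(A,[tuple(tool(fk(A,p,s)[1]).T@((np.array(hi)-fk(A,p,s)[0])*1000)/8)+(0,)]*8);show("then left",A1)
B=to(q,hi,np.radians(43.1-180));show("left then turn",B)
for X in(A1,B):
    g=to(X,[.444,.437,.07],np.radians(43.1-180));show(" grasp",g)
    u=to(g,[.444,.437,.3],np.radians(43.1-180));show(" up",u)
    h=to(u,[.59,.25,.25],np.radians(51.3-180));show(" over housing",h)
    h=to(h,[.59,.25,.06],np.radians(51.3-180));show(" housing",h)
    h=to(u,[.635,.277,.06],np.radians(51.3-180));show(" button",h)
    h=to(h,[.635,.277,.06],np.radians(51.3-90));show(" button turned",h)
E
python3 s2.py
```

```text
turned here [-0.53  0.33 -0.11  0.93  0.04  1.89 -2.96] tcp [0.55  0.299 0.616] E [0.167 0.077 0.725] clr 0.117
then left [-0.76  0.32 -0.18  0.98  0.06  1.84 -3.26] tcp [0.444 0.437 0.6  ] E [0.138 0.109 0.727] clr 0.18
left then turn [-0.78  0.32 -0.16  0.98  0.05  1.84 -3.3 ] tcp [0.444 0.437 0.6  ] E [0.136 0.111 0.727] clr 0.182
 grasp [-0.78  0.58 -0.13  1.82  0.1   0.75 -3.35] tcp [0.444 0.437 0.07 ] E [0.236 0.192 0.665] clr 0.163
 up [-0.75  0.34 -0.16  1.6   0.06  1.2  -3.31] tcp [0.444 0.437 0.3  ] E [0.149 0.116 0.723] clr 0.171
 over housing [-0.42  0.41 -0.1   1.62  0.04  1.11 -2.78] tcp [0.59 0.25 0.25] E [0.21  0.072 0.71 ] clr 0.066
 housing [-0.44  0.61 -0.08  1.78  0.07  0.75 -2.8 ] tcp [0.59 0.25 0.06] E [0.302 0.107 0.654] clr 0.06
 button [-0.42  0.68 -0.13  1.64  0.11  0.82 -2.84] tcp [0.635 0.277 0.06 ] E [0.332 0.113 0.631] clr 0.056
 button turned [-0.16  0.74 -0.52  1.64  0.45  0.88 -1.54] tcp [0.635 0.277 0.06 ] E [0.374 0.026 0.61 ] clr 0.028
 grasp [-0.78  0.58 -0.12  1.82  0.1   0.75 -3.35] tcp [0.444 0.437 0.07 ] E [0.235 0.194 0.665] clr 0.165
 up [-0.76  0.34 -0.15  1.6   0.05  1.2  -3.31] tcp [0.444 0.437 0.3  ] E [0.148 0.117 0.723] clr 0.172
 over housing [-0.43  0.41 -0.09  1.62  0.04  1.11 -2.78] tcp [0.59 0.25 0.25] E [0.209 0.073 0.71 ] clr 0.068
 housing [-0.44  0.61 -0.08  1.78  0.06  0.75 -2.8 ] tcp [0.59 0.25 0.06] E [0.301 0.109 0.654] clr 0.062
 button [-0.43  0.68 -0.12  1.64  0.1   0.82 -2.83] tcp [0.635 0.277 0.06 ] E [0.332 0.114 0.631] clr 0.057
 button turned [-0.17  0.74 -0.52  1.64  0.44  0.88 -1.53] tcp [0.635 0.277 0.06 ] E [0.373 0.028 0.611] clr 0.026
```

```bash
python3 -m pendant '[50,0,-6.5,-57,0, 50,0,-6.5,-57,0, 50,0,-6.5,-57,0, 50,0,0,0,0.18, 50,0,0,0,0.18, 50,0,0,0,0.18, 50,0,0,0,0.18, 50,0,0,0,0.18, 50,0,0,0,0.18, 50,0,0,0,0.18, 50,0,0,0,0.18, 50,0,0,0,0.18, 50,0,0,0,0.18, 50,0,0,0,0.18, 50,0,0,0,0.18]'
python3 -c "
from bench import r
print(r.get_obs()['joints'].round(3))"
```

```text
clock: 5.98
tcp_pos: [0.4442, 0.4353, 0.6123]
orientation: [-2.192, 0.064, 2.192]
contact_force: [0.1, -0.0, -1.0]
grip_width: 0.05
[-0.706  0.327 -0.275  0.95   0.091  1.876 -2.569]
```

```bash
python3 -m pendant '[50,0,0,0,0.18, 50,0,0,0,0.18, 50,0,0,0,0.18, 50,0,0,0,0.1, 50,0,0,0,0.1,50,0,0,0,0]'
python3 -c "
from bench import r
o=r.get_obs();print(o['joints'].round(3),o['qvel'].round(2))
from scipy.spatial.transform import Rotation as R
import numpy as np
M=R.from_rotvec(o['orientation']).as_matrix();print(M.round(3).tolist(),np.degrees(np.arctan2(M[1,1],M[0,1])))"
```

```text
clock: 6.72
tcp_pos: [0.4468, 0.4364, 0.6051]
orientation: [-1.843, 0.651, 1.848]
contact_force: [-0.1, 0.9, -0.1]
grip_width: 0.0498
[-1.244  0.35   0.611  0.996 -0.199  1.865 -2.951] [ 0.09 -0.01 -0.21 -0.01  0.04 -0.   -0.  ]
[[-0.008, -0.615, -0.789], [-0.015, -0.789, 0.615], [-1.0, 0.017, -0.003]] -127.931587476139
```

```bash
cat > s3.py <<'E'
import s as S
from s2 import *
def runc(q,rows,n=6):
    q=np.array(q,float);t,C=fk(q,p,s);M=tool(C)
    for dx,dy,dz,a in rows:
        for _ in range(n):
            t=t+M@np.array([dx,dy,dz])/1000/n; M=M@R.from_rotvec([a/n,0,0]).as_matrix()
            for _ in range(3):
                t0,C0=fk(q,p,s); e=np.r_[t-t0,R.from_matrix(M@tool(C0).T).as_rotvec()]
                J=jac(q); d=np.linalg.pinv(J)@e
                if (q+d)[6]<-2.95:
                    f=-2.95-q[6]; d=np.r_[np.linalg.pinv(J[:,:6],rcond=.02)@(e-J[:,6]*f),f]
                q=q+d
    return q
import s2; s2.run=runc
q=np.array([-1.244,.35,.611,.996,-.199,1.865,-2.951]); show("now",q)
Y=np.radians(43.1-180)
g0=to(q,[.444,.437,.25],np.radians(-128));show("down",g0)
g0=to(g0,[.444,.437,.25],Y);show("down,turn",g0)
g=to(g0,[.444,.437,.07],Y);show("grasp",g)
u=to(g,[.444,.437,.25],Y);show("up",u)
h=to(u,[.59,.25,.25],np.radians(51.3-180));show(" over housing",h)
h=to(h,[.59,.25,.06],np.radians(51.3-180));show(" housing",h)
h=to(h,[.59,.25,.2],np.radians(51.3-180))
h=to(h,[.635,.277,.06],np.radians(51.3-180));show(" button",h)
h=to(h,[.635,.277,.06],np.radians(51.3-90));show(" button turned",h)
E
python3 s3.py | sed -n '/now/,$p'
```

```text
now [-1.24  0.35  0.61  1.   -0.2   1.86 -2.95] tcp [0.441 0.433 0.596] E [0.08  0.175 0.721] clr 0.248
down [-1.3   0.43  0.58  1.66 -0.25  1.14 -2.88] tcp [0.444 0.437 0.25 ] E [0.086 0.219 0.703] clr 0.267
down,turn [-1.42  0.48  0.77  1.66 -0.35  1.17 -2.95] tcp [0.444 0.437 0.25 ] E [0.063 0.25  0.692] clr 0.293
grasp [-1.33  0.67  0.65  1.81 -0.52  0.86 -2.82] tcp [0.444 0.437 0.07 ] E [0.114 0.328 0.634] clr 0.286
up [-1.42  0.48  0.78  1.66 -0.35  1.17 -2.95] tcp [0.444 0.437 0.25 ] E [0.063 0.25  0.692] clr 0.293
 over housing [-1.02  0.51  0.76  1.61 -0.35  1.18 -2.43] tcp [0.59 0.25 0.25] E [0.163 0.216 0.685] clr 0.179
 housing [-0.94  0.7   0.64  1.77 -0.52  0.86 -2.31] tcp [0.59 0.25 0.06] E [0.241 0.269 0.622] clr 0.205
 button [-0.92  0.77  0.63  1.63 -0.52  0.93 -2.34] tcp [0.635 0.277 0.06 ] E [0.265 0.284 0.597] clr 0.2
 button turned [-0.67  0.69  0.24  1.64 -0.19  0.85 -1.04] tcp [0.635 0.277 0.06 ] E [0.3   0.193 0.626] clr 0.131
```

```bash
python3 - <<'E'
from h import *
P=np.concatenate([cloud(c,np.load(f"pics/{c}0.npy")).reshape(-1,3) for c in("side","top")]); P=P[np.isfinite(P).all(1)]
for x in np.arange(-.1,.35,.1):
    print(round(x,1),[(round(y,1),round(float(P[k,2].max()),2)) for y in np.arange(.1,.9,.1) if (k:=(abs(P[:,0]-x)<.05)&(abs(P[:,1]-y)<.05)).sum()>5])
E
python3 -m pendant '[50,60,0,0,0, 50,60,0,0,0, 50,60,0,0,0, 50,60,0,0,0, 50,60,0,0,0, 50,50,0,0,0.05, 50,0,0,0,0.1, 50,0,0,0,0]'
cat > st.py <<'E'
from bench import r
import numpy as np,sys
from scipy.spatial.transform import Rotation as R
o=r.get_obs();M=R.from_rotvec(o['orientation']).as_matrix();az=np.degrees(np.arctan2(M[1,1],M[0,1]))
print(o['joints'].round(3),o['tcp_pos'].round(4),"az",az.round(2),"tilt",M[2].round(3),"F",o['contact_force'].round(1),o['moment'].round(2))
a=[float(x) for x in sys.argv[1:]]
if a: print("rows x,y,z mm:",(M.T@(np.array(a[:3])-o['tcp_pos'])*1000).round(1),"turn",round(-((np.radians(a[3]-az)+np.pi)%(2*np.pi)-np.pi),3))
E
python3 st.py .4489 .4321 .12 -136.9
```

```text
-0.1 [(np.float64(0.1), -0.26), (np.float64(0.2), 0.0), (np.float64(0.3), -0.79), (np.float64(0.4), -0.8), (np.float64(0.5), -0.84), (np.float64(0.6), 0.42), (np.float64(0.7), 0.42), (np.float64(0.8), 0.42)]
0.0 [(np.float64(0.1), 0.25), (np.float64(0.2), 0.01), (np.float64(0.3), -0.84), (np.float64(0.4), -0.83), (np.float64(0.5), -0.84), (np.float64(0.6), 0.42), (np.float64(0.7), 0.42), (np.float64(0.8), -0.07)]
0.1 [(np.float64(0.1), 0.25), (np.float64(0.2), 0.01), (np.float64(0.3), -0.83), (np.float64(0.4), -0.84), (np.float64(0.5), -0.84), (np.float64(0.6), -0.07), (np.float64(0.7), 0.19), (np.float64(0.8), 0.36)]
0.2 [(np.float64(0.1), 0.47), (np.float64(0.2), 0.0), (np.float64(0.6), -0.07), (np.float64(0.7), -0.07), (np.float64(0.8), 0.38)]
0.3 [(np.float64(0.1), 0.59), (np.float64(0.2), 0.01), (np.float64(0.3), 0.01), (np.float64(0.4), 0.01), (np.float64(0.5), 0.01), (np.float64(0.6), 0.01), (np.float64(0.7), 0.01), (np.float64(0.8), 0.01)]
clock: 7.72
tcp_pos: [0.4417, 0.433, 0.2535]
orientation: [-1.747, 0.764, 1.758]
contact_force: [-0.7, 0.9, 1.0]
grip_width: 0.0499
[-1.411  0.452  0.74   1.694 -0.326  1.144 -2.954] [0.4417 0.433  0.2535] az -136.15 tilt [-1.     0.019 -0.002] F [-0.7  0.9  1. ] [ 0.03 -0.04 -0.04]
rows x,y,z mm: [133.4  -7.1  -5.4] turn 0.013
```

```bash
python3 -m pendant '[50,45,-3,-3,0, 50,45,-3,-2,0.013, 50,40,-1,0,0, 50,0,0,0,0]'; python3 st.py .4489 .4321 .058 -136.9
```

```text
clock: 8.22
tcp_pos: [0.448, 0.4313, 0.1224]
orientation: [-1.737, 0.777, 1.752]
contact_force: [-0.3, 0.1, 1.1]
grip_width: 0.0502
[-1.328  0.602  0.652  1.797 -0.447  0.918 -2.866] [0.448  0.4313 0.1224] az -136.94 tilt [-1.     0.022 -0.001] F [-0.3  0.1  1.1] [ 0.07 -0.01 -0.  ]
rows x,y,z mm: [64.4 -2.7  0.1] turn -0.001
```

```bash
python3 -m pendant '[50,32,-1.3,0,0, 50,32,-1.3,0,0, 50,0,0,0,0]'; python3 st.py .4489 .4321 .058 -136.9
python3 - <<'E'
from h import *
o=[]
for c,(u,v) in dict(top=(225,240),side=(230,150)).items():
    im,d=viewer.grab_frame(c); o.append(cv2.resize(im[v:v+110,u:u+110,::-1],None,fx=3.6,fy=3.6,interpolation=cv2.INTER_CUBIC))
cv2.imwrite("pics/g1.png",cv2.hconcat(o))
E
```

```text
clock: 8.6
tcp_pos: [0.4507, 0.4329, 0.0609]
orientation: [-1.736, 0.774, 1.748]
contact_force: [-0.1, -0.6, 1.0]
grip_width: 0.05
[-1.287  0.684  0.597  1.823 -0.51   0.813 -2.819] [0.4507 0.4329 0.0609] az -137.03 tilt [-1.     0.018 -0.001] F [-0.1 -0.6  1. ] [ 0.03  0.01 -0.02]
rows x,y,z mm: [2.9 1.8 0.6] turn -0.002
```

View pics/g1.png

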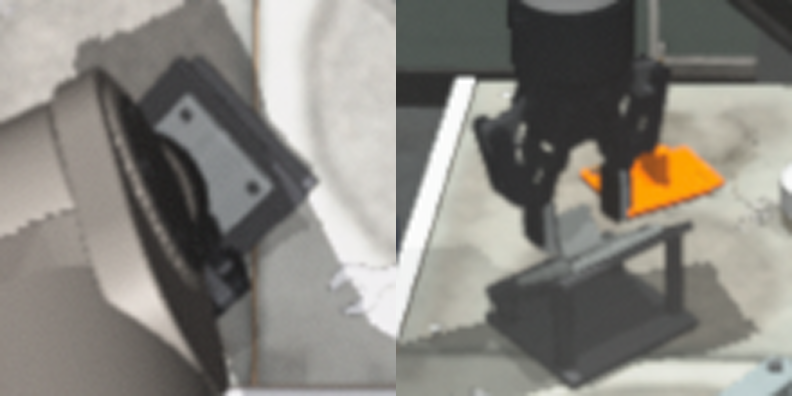

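The two fingers straddle the rib, at about (545,245) and (620,215) in the crop. I'll close now.

```bash
python3 -m pendant '[50,1,1,0,0, 20,0,0,0,0, 20,0,0,0,0, 20,0,0,0,0, 20,0,0,0,0]' 60; python3 st.py
```

```text
clock: 9.32
tcp_pos: [0.4507, 0.432, 0.0612]
orientation: [-1.736, 0.774, 1.744]
contact_force: [-2.6, -1.1, 7.4]
grip_width: 0.0285
[-1.289  0.683  0.601  1.826 -0.513  0.811 -2.818] [0.4507 0.432  0.0612] az -137.13 tilt [-1.     0.016 -0.002] F [-2.6 -1.1  7.4] [-0.33  0.54  0.13]
```

```bash
python3 -m pendant '[20,-15,0,0,0, 20,-30,0,0,0, 20,-50,0,0,0, 20,-50,0,0,0, 20,0,0,0,0]'; python3 st.py .5930 .248 .2 -128.7
python3 - <<'E'
from h import *
im,d=viewer.grab_frame("side");np.save("pics/s2.npy",d);cv2.imwrite("pics/s2full.png",im[:,:,::-1])
cv2.imwrite("pics/s2.png",cv2.resize(im[100:260,200:360,::-1],None,fx=3.6,fy=3.6,interpolation=cv2.INTER_CUBIC))
E
```

```text
clock: 9.95
tcp_pos: [0.4545, 0.4351, 0.2098]
orientation: [-1.736, 0.767, 1.739]
contact_force: [0.4, -0.2, -2.8]
grip_width: 0.0286
[-1.397  0.519  0.754  1.723 -0.396  1.067 -2.904] [0.4545 0.4351 0.2098] az -137.18 tilt [-1.     0.008 -0.002] F [ 0.4 -0.2 -2.8] [ 0.04 -0.02 -0.01]
rows x,y,z mm: [  10.4   25.5 -231.3] turn -0.148
```

View pics/s2.png

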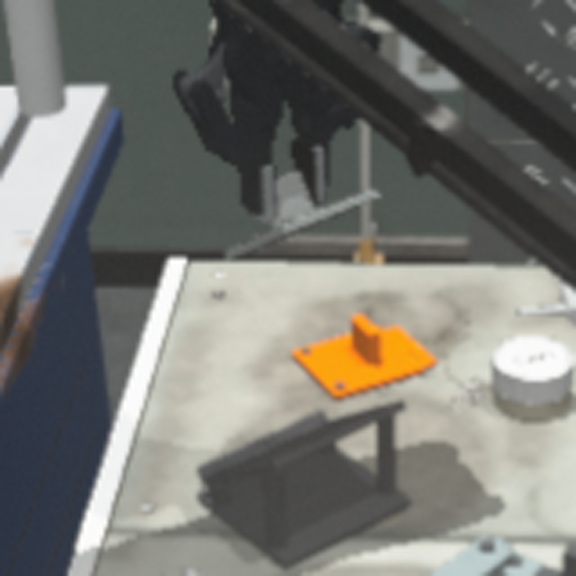

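The cover is held at about 35° and the stand is empty. Next I'll move over the housing at grip x -5.5 mm and check there.

```bash
python3 st.py .5887 .2516 .15 -128.67; python3 -m pendant '[20,0,5,-46,-0.03, 20,0,5,-46,-0.03, 20,0,3,-45,-0.03, 20,0,2,-45,-0.03, 20,0,2,-41,-0.028, 20,0,0,0,0,20,0,0,0,0]'; python3 st.py .5887 .2516 .13 -128.67
```

```text
[-1.396  0.522  0.752  1.727 -0.397  1.066 -2.904] [0.453  0.4343 0.2071] az -137.16 tilt [-1.     0.013 -0.002] F [-0.6 -0.  -2.3] [ 0.05  0.02 -0.02]
rows x,y,z mm: [  57.8   24.  -226.1] turn -0.148
clock: 10.88
tcp_pos: [0.5999, 0.2676, 0.2041]
orientation: [-1.83, 0.662, 1.845]
contact_force: [-0.0, -0.1, -2.0]
grip_width: 0.0287
[-1.     0.568  0.709  1.65  -0.396  1.093 -2.424] [0.5999 0.2676 0.2041] az -128.69 tilt [-1.     0.019  0.001] F [-0.  -0.1 -2. ] [ 0.1  -0.01 -0.02]
rows x,y,z mm: [74.4 18.  -1.3] turn -0.0
```

```bash
python3 -m pendant '[20,37,9,-1,0, 20,37,9,0,0, 20,0,0,0,0, 20,0,0,0,0]'; python3 st.py .5887 .2516 .13 -128.67
cat > cf.py <<'E'
from h import *
from scipy.spatial.transform import Rotation as R
import sys
H=np.array([.593,.2482,0]); Hr=R.from_euler('z',-.675).as_matrix()
im,d=viewer.grab_frame("side"); P=cloud("side",d); Q=((P-H)@Hr*1000).reshape(-1,3)  # housing frame
o=r.get_obs(); T=(o["tcp_pos"]-H)@Hr*1000; print("TCP in housing",T.round(1))
k=(Q[:,2]>float(sys.argv[1]))&(abs(Q[:,0]-T[0])<70)&(abs(Q[:,1]-T[1])<45)&(Q[:,2]<T[2]+40)
g=im.reshape(-1,3).astype(int); k&=(g.min(1)>75)
q=Q[k]; print("n",k.sum())
best=None
for it in range(300):
    a=q[np.random.default_rng(it).choice(len(q),3,replace=False)]; n=np.cross(a[1]-a[0],a[2]-a[0]); n/=np.linalg.norm(n)+1e-9
    e=abs((q-a[0])@n)<2
    if best is None or e.sum()>best.sum(): best=e
i=q[best]; c=i.mean(0); n=np.linalg.svd(i-c,full_matrices=False)[2][2]; n*=np.sign(n[2])
print("plane inliers",best.sum(),"normal",n.round(3),"tilt x",np.degrees(np.arctan2(-n[0],n[2])).round(1),"roll",np.degrees(np.arctan2(n[1],n[2])).round(1),"c",c.round(1))
x=np.array([n[2],0,-n[0]]);x/=np.linalg.norm(x);y=np.cross(n,x)
u=(i-T)@np.stack([x,y,n],1); print("rel TCP in plate axes: pct1/99",np.percentile(u,[1,99],0).round(1).tolist())
b=im[200:330,260:440,::-1].copy(); cv2.imwrite(sys.argv[2],cv2.resize(b,None,fx=4,fy=4,interpolation=cv2.INTER_CUBIC))
E
python3 cf.py 85 pics/h1.png
```

```text
clock: 11.38
tcp_pos: [0.5902, 0.2532, 0.1329]
orientation: [-1.833, 0.658, 1.842]
contact_force: [0.2, 0.5, -1.4]
grip_width: 0.0287
[-0.968  0.619  0.666  1.747 -0.447  0.948 -2.366] [0.5902 0.2532 0.1329] az -128.6 tilt [-1.     0.015 -0.001] F [ 0.2  0.5 -1.4] [ 0.06 -0.02  0.04]
rows x,y,z mm: [2.9 2.1 0.2] turn 0.001
TCP in housing [ -4.8   2.4 133.4]
n 641
plane inliers 318 normal [-0.555 -0.028  0.831] tilt x 33.7 roll -1.9 c [ 15.9  -6.  136.9]
rel TCP in plate axes: pct1/99 [[-34.6, -37.4, -10.7], [49.0, 31.3, -6.9]]
```

View pics/h1.png

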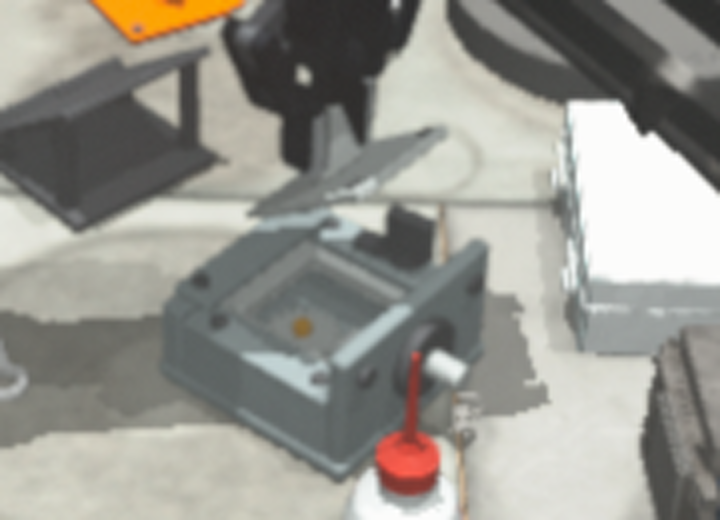

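The cover sits at about 34° above the pocket (crop (350,170)). The measured offsets agree with the prediction, so I'll lower it.

```bash
python3 -m pendant '[20,20,0.5,0.5,0, 20,20,0.5,0,0, 20,13,0,0,0, 20,0,0,0,0]'; python3 cf.py 48 pics/h2.png; python3 st.py
```

```text
clock: 11.92
tcp_pos: [0.5872, 0.2499, 0.0771]
orientation: [-1.831, 0.663, 1.845]
contact_force: [0.6, 0.3, -1.0]
grip_width: 0.0285
TCP in housing [-5.1 -1.6 78.1]
n 1356
plane inliers 340 normal [-0.567 -0.011  0.824] tilt x 34.5 roll -0.8 c [ 14.5 -10.1  80.7]
rel TCP in plate axes: pct1/99 [[-36.6, -37.3, -11.1], [48.5, 32.2, -7.1]]
[-0.935  0.682  0.62   1.782 -0.495  0.856 -2.329] [0.588  0.2502 0.0781] az -128.7 tilt [-1.     0.018 -0.   ] F [-0.1  0.5 -1.5] [ 0.09 -0.02 -0.07]
```

```bash
python3 -m pendant '[20,0,-2.3,0,0, 20,1,0,5,0, 20,0.5,0,5,0, 20,0,0,0,0]'; for i in 1 2 3; do python3 st.py .58195 .2589 .0744 -128.67; done
```

```text
clock: 12.48
tcp_pos: [0.5824, 0.2583, 0.0773]
orientation: [-1.834, 0.66, 1.84]
contact_force: [2.9, -2.2, -6.4]
grip_width: 0.0283
[-0.952  0.68   0.62   1.79  -0.496  0.849 -2.342] [0.5824 0.2583 0.0773] az -128.68 tilt [-1.     0.016 -0.002] F [ 2.9 -2.2 -6.4] [-0.34 -1.09  0.02]
rows x,y,z mm: [ 2.9 -0.2  0.8] turn -0.0
[-0.952  0.68   0.62   1.79  -0.496  0.849 -2.342] [0.5824 0.2583 0.0773] az -128.68 tilt [-1.     0.016 -0.002] F [ 2.9 -2.2 -6.4] [-0.34 -1.09  0.02]
rows x,y,z mm: [ 2.9 -0.2  0.8] turn -0.0
[-0.952  0.68   0.62   1.79  -0.496  0.849 -2.342] [0.5824 0.2583 0.0773] az -128.68 tilt [-1.     0.016 -0.002] F [ 2.9 -2.2 -6.4] [-0.34 -1.09  0.02]
rows x,y,z mm: [ 2.9 -0.2  0.8] turn -0.0
```

```bash
python3 -m pendant '[20,1.5,0,-1,0, 20,1.5,0,0,0, 20,0,0,0,0]'; python3 st.py .58195 .2589 .0744 -128.67
```

```text
clock: 12.85
tcp_pos: [0.5824, 0.2581, 0.0746]
orientation: [-1.831, 0.66, 1.843]
contact_force: [-1.7, -0.9, 2.9]
grip_width: 0.0284
[-0.948  0.683  0.617  1.79  -0.499  0.847 -2.339] [0.5824 0.2581 0.0746] az -128.68 tilt [-1.     0.017  0.001] F [-1.7 -0.9  2.9] [-0.07  0.32 -0.02]
rows x,y,z mm: [ 0.1 -0.4  0.9] turn -0.0
```

```bash
python3 -m pendant '[20,0,0,0,0, 20,2.5,0,-1.9,0, 20,2.5,0,-1.9,0, 20,0,0,0,0]' 25; python3 cf.py 42 pics/h3.png; python3 st.py .584 .2555 .0695 -128.67
```

```text
clock: 13.35
tcp_pos: [0.5869, 0.2549, 0.0711]
orientation: [-1.832, 0.66, 1.839]
contact_force: [-2.9, -3.6, 13.5]
grip_width: 0.0284
TCP in housing [-9.   1.4 71.1]
n 1460
plane inliers 417 normal [-0.477  0.007  0.879] tilt x 28.5 roll 0.5 c [ 9.  -5.3 73.1]
rel TCP in plate axes: pct1/99 [[-36.3, -36.8, -8.7], [47.7, 41.3, -5.2]]
[-0.938  0.691  0.614  1.786 -0.503  0.841 -2.331] [0.5869 0.2549 0.0711] az -128.74 tilt [-1.     0.015 -0.001] F [-2.7 -3.4 13.6] [-0.36  0.75  0.02]
rows x,y,z mm: [1.6 1.3 2.6] turn -0.001
```

```bash
python3 -m pendant '[20,0,0,2,0, 20,1,0,2,0, 20,3,0,-0.5,0, 20,3,0,-1,0, 20,0,0,0,0]'; python3 cf.py 42 pics/h3.png; python3 st.py
```

```text
clock: 14.02
tcp_pos: [0.59, 0.2526, 0.067]
orientation: [-1.839, 0.661, 1.827]
contact_force: [4.2, -10.6, 23.4]
grip_width: 0.0283
TCP in housing [-5.2  1.6 67. ]
n 1506
plane inliers 454 normal [-0.227 -0.014  0.974] tilt x 13.1 roll -0.8 c [10.1 -4.2 68.1]
rel TCP in plate axes: pct1/99 [[-51.0, -43.4, -4.4], [63.4, 42.2, -0.4]]
[-0.936  0.696  0.614  1.789 -0.507  0.825 -2.329] [0.5899 0.2527 0.067 ] az -128.95 tilt [-1.     0.011 -0.01 ] F [  4.7 -11.   23.3] [-1.98 -0.49  0.12]
```

View pics/h3.png

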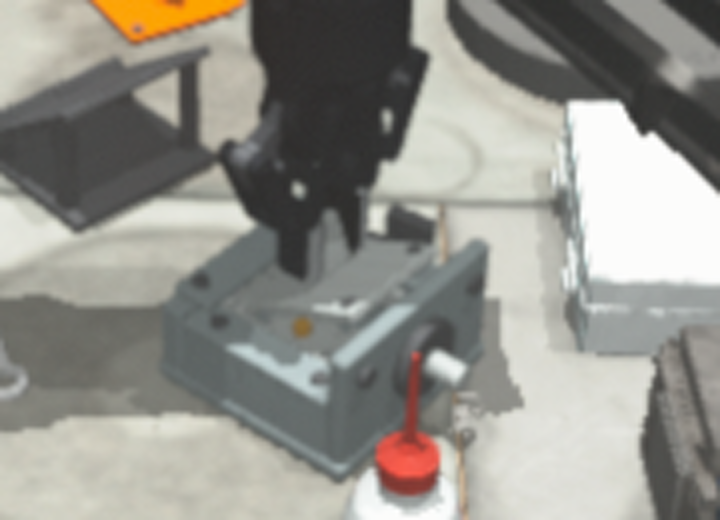

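Picture 8: the plate is in the pocket, still tilted, with the tongue near the lip (crop (255,305)) and the far end up by the flange. I'll get a tighter pose fit.

```bash
cat > cf2.py <<'E'
from h import *
from scipy.spatial.transform import Rotation as R
H=np.array([.593,.2482,0]); Hr=R.from_euler('z',-.675).as_matrix()
im,d=viewer.grab_frame("side"); Q=((cloud("side",d)-H)@Hr*1000).reshape(-1,3)+[1.1,1.8,0]
o=r.get_obs(); T=(o["tcp_pos"]-H)@Hr*1000
g=im.reshape(-1,3).astype(int).max(1)
k=(Q[:,2]>41.5)&(abs(Q[:,0])<45)&(abs(Q[:,1])<36)&(Q[:,2]<T[2]+25)&(g>70)&~((Q[:,0]<-34)&(Q[:,2]>53)); q=Q[k]
def f(p):
    a=np.radians(p[2]);c,s=np.cos(a),np.sin(a); X=q[:,0]-p[0];Z=q[:,2]-p[1]
    x=c*X+s*Z; z=-s*X+c*Z
    e=np.minimum(abs(z-np.where(x<-30,4,6)),abs(x)*0+6)
    e=np.where((abs(x)<44),e,6)
    rib=np.where((z>4)&(z<36),np.maximum(abs(abs(x)-5),0),6)
    return np.minimum(e,np.minimum(rib,6)).mean()
b,v=fit(f,[(-15,25),(30,75),(-5,45)]);a=np.radians(b[2])
print("n",len(q),"ox,oz,tilt",b.round(1),"res",round(v,2),"tongue tip bottom",(b[0]-44*np.cos(a)).round(1),(b[1]-44*np.sin(a)).round(1),"far end bottom",(b[0]+44*np.cos(a)).round(1),(b[1]+44*np.sin(a)).round(1),"TCP",T.round(1),"F hx,hy,z",(o["contact_force"]@Hr).round(1))
E
python3 cf2.py
```

```text
n 733 ox,oz,tilt [10.1 61.  22.5] res 1.74 tongue tip bottom -30.6 44.2 far end bottom 50.7 77.8 TCP [-5.2  1.6 67. ] F hx,hy,z [ 8.5 -6.  24.2]
```

```bash
python3 -m pendant '[20,-2,0,0,0, 20,0,0,0,0]'; python3 cf2.py
cat > ov.py <<'E'
from h import *
from scipy.spatial.transform import Rotation as R
import sys
H=np.array([.593,.2482,0]); Hr=R.from_euler('z',-.675).as_matrix()
def proj(c,X):
    k=viewer.calibration(c);W=k["world_to_cam"];Y=X@W[:3,:3].T+W[:3,3];Y=Y*[1,-1,-1]
    return cv2.projectPoints(Y,np.zeros(3),np.zeros(3),np.array(k["mtx"]),np.array(k["distortion"]))[0][:,0]
pl=np.array([[-44,-30,4],[-30,-30,4],[-30,-35,6],[44,-35,6],[44,35,6],[-30,35,6],[-30,30,4],[-44,30,4]])
rb=np.array([[-5,-15,34],[5,-15,34],[5,15,34],[-5,15,34]])
hs=[np.array([[46,-62,76],[46,62,76],[60.5,62,76],[60.5,-62,76]]),np.array([[-36,-50,55],[-36,50,55],[-60.5,50,55],[-60.5,-50,55]]),np.array([[-46,-37,46],[46,-37,46],[46,37,46],[-46,37,46]])]
im,_=viewer.grab_frame("side");u,v,w,hh=290,225,105,85;S=7
im=cv2.resize(im[v:v+hh,u:u+w,::-1],None,fx=S,fy=S,interpolation=cv2.INTER_CUBIC)
def dr(m,o,t,col):
    A=R.from_euler('y',-np.radians(t)).as_matrix(); X=(m@A.T+o-[1.1,1.8,0])/1000@Hr.T+H
    cv2.polylines(im,[np.int32((proj("side",X)-[u,v]+.5)*S)],True,col,1)
for m in hs: dr(m,np.zeros(3),0,(255,0,0))
a=[float(x) for x in sys.argv[2:]]
for i in range(0,len(a),4):
    for m in(pl,rb): dr(m,np.array([a[i],a[i+1],a[i+2]]),a[i+3],[(0,0,255),(0,255,0)][i//4])
cv2.imwrite(sys.argv[1],im)
E
python3 ov.py pics/o1.png 10 0 61 22.5 2.5 0 55.7 22.5
```

```text
clock: 14.38
tcp_pos: [0.5882, 0.2546, 0.0674]
orientation: [-1.837, 0.66, 1.831]
contact_force: [4.6, -6.2, 13.0]
grip_width: 0.0285
n 690 ox,oz,tilt [ 7.3 61.3 22.6] res 1.57 tongue tip bottom -33.4 44.4 far end bottom 47.9 78.2 TCP [-7.7  2.  67.4] F hx,hy,z [ 7.5 -2.6 14.1]
```

View pics/o1.png

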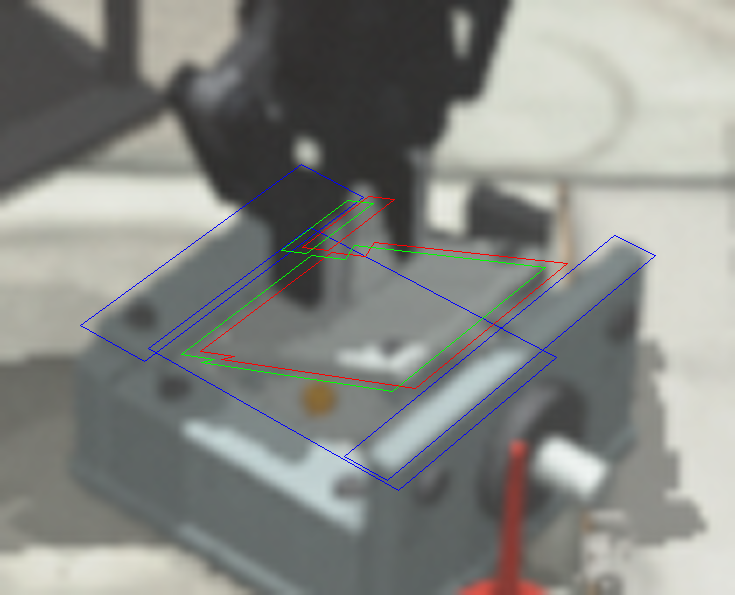

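```bash
python3 -m pendant '[20,-2,0,0,0, 20,0,0,0,0, 20,0,0,0,0]' 20; python3 st.py;  python3 cf2.py
```

```text
clock: 14.85
tcp_pos: [0.5864, 0.2558, 0.0678]
orientation: [-1.835, 0.66, 1.835]
contact_force: [4.4, -4.4, 6.8]
grip_width: 0.0278
[-0.94   0.694  0.612  1.79  -0.506  0.831 -2.332] [0.5864 0.2558 0.0678] az -128.77 tilt [-1.     0.013 -0.005] F [ 4.4 -4.4  6.8] [-0.78 -0.97 -0.08]
n 685 ox,oz,tilt [ 6.1 62.2 22.8] res 1.47 tongue tip bottom -34.4 45.1 far end bottom 46.7 79.2 TCP [-9.9  1.8 67.8] F hx,hy,z [6.5 0.3 7.8]
```

```bash
python3 -m pendant '[20,2,0,-2,0, 20,3,0,-2,0, 20,3,0,-2,0, 20,0,0,0,0, 20,0,0,0,0]' 20; python3 st.py;  python3 cf2.py
```

```text
clock: 15.52
tcp_pos: [0.5916, 0.2515, 0.061]
orientation: [-1.835, 0.659, 1.835]
contact_force: [2.3, -5.7, 14.9]
grip_width: 0.0284
[-0.924  0.706  0.605  1.785 -0.513  0.823 -2.319] [0.5916 0.2515 0.061 ] az -128.8 tilt [-1.     0.013 -0.005] F [ 2.3 -5.7 14.9] [-0.78 -0.19  0.07]
n 733 ox,oz,tilt [ 8.1 54.2 14.3] res 1.56 tongue tip bottom -34.5 43.3 far end bottom 50.7 65.1 TCP [-3.2  1.7 61. ] F hx,hy,z [ 6.7 -3.2 15.9]
```

```bash
python3 -m pendant '[20,-2,0,2,0, 20,0,0,2,0, 20,2,0,0,0, 20,3,0,-1,0, 20,2,0,-1,0, 20,0,0,0,0, 20,0,0,0,0]' 20; python3 st.py;  python3 cf2.py
```

```text
clock: 16.45
tcp_pos: [0.5929, 0.2504, 0.0575]
orientation: [-1.839, 0.661, 1.828]
contact_force: [6.5, -9.3, 20.5]
grip_width: 0.0285
[-0.923  0.71   0.604  1.788 -0.516  0.812 -2.318] [0.5929 0.2504 0.0575] az -128.93 tilt [-1.     0.011 -0.01 ] F [ 6.5 -9.3 20.5] [-1.73 -0.87  0.05]
n 679 ox,oz,tilt [ 9.  50.8 11. ] res 1.63 tongue tip bottom -34.1 42.4 far end bottom 52.2 59.2 TCP [-1.5  1.7 57.5] F hx,hy,z [10.8 -3.6 20.5]
```

```bash
python3 -m pendant '[20,-2,0,0,0, 42,0,0,0,0, 42,0,0,0,0, 42,0,0,0,0, 42,-20,0,0,0, 42,-40,0,0,0, 42,0,0,0,0]' 20; python3 st.py;  python3 cf2.py; python3 ov.py pics/o2.png 0 0 40 0
```

```text
clock: 17.38
tcp_pos: [0.5897, 0.2558, 0.1195]
orientation: [-1.835, 0.655, 1.836]
contact_force: [-0.3, -0.0, -1.1]
grip_width: 0.0419
[-0.966  0.633  0.656  1.758 -0.461  0.919 -2.36 ] [0.5897 0.2558 0.1195] az -128.69 tilt [-1.     0.011 -0.003] F [-0.3 -0.  -1.1] [ 0.01 -0.03  0.01]
n 868 ox,oz,tilt [ 1.1 41.   1.4] res 1.86 tongue tip bottom -42.9 39.9 far end bottom 45.1 42.1 TCP [ -8.3   2.9 117.7] F hx,hy,z [-0.3 -0.6 -0.8]
```

View pics/o2.png

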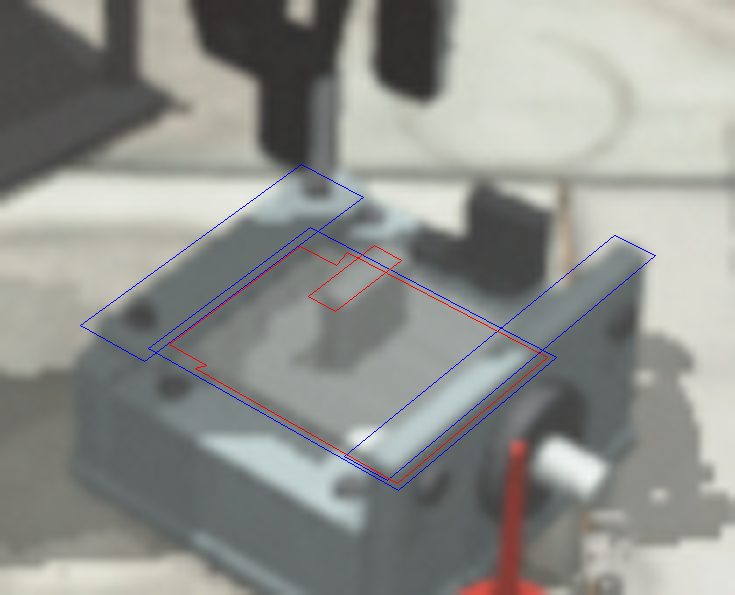

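The plate has dropped in almost flat (ox about 1, tilt about 1°). I'll press it home at its flange end with shut fingers and read the contact height.

```bash
python3 st.py .6149 .2307 .065 -128.67; python3 -m pendant '[0,-10,3,-18,0, 0,0,0,-18,0, 0,30,0,0,0, 0,31,0,0,0, 0,0,0,0,0]' 40;  python3 st.py .6149 .2307 .047 -128.67
```

```text
[-0.966  0.636  0.654  1.761 -0.462  0.918 -2.36 ] [0.5874 0.2555 0.1163] az -128.66 tilt [-1.     0.015 -0.   ] F [ 0.2  0.1 -0.9] [ 0.01 -0.02  0.01]
rows x,y,z mm: [ 51.4   1.4 -37. ] turn 0.0
clock: 18.1
tcp_pos: [0.6118, 0.2275, 0.0618]
orientation: [-1.829, 0.666, 1.846]
contact_force: [-0.9, 0.4, 0.3]
grip_width: -0.0
[-0.87   0.723  0.605  1.751 -0.51   0.852 -2.278] [0.6118 0.2275 0.0618] az -128.77 tilt [-1.     0.022  0.001] F [-0.9  0.4  0.3] [ 0.05 -0.02 -0.03]
rows x,y,z mm: [14.7 -4.8 -0.5] turn -0.002
```

```bash
python3 -m pendant '[0,8,-4,0,0, 0,6,0,0,0, 0,4,0,0,0, 0,3,0,0,0, 0,0,0,0,0]';  python3 st.py .6149 .2307 .047 -128.67;python3 cf2.py
```

```text
clock: 18.73
tcp_pos: [0.6156, 0.2327, 0.0461]
orientation: [-1.831, 0.658, 1.842]
contact_force: [-6.9, -0.5, 19.8]
grip_width: 0.0002
[-0.861  0.747  0.589  1.747 -0.529  0.827 -2.269] [0.6156 0.2327 0.0461] az -128.69 tilt [-1.     0.015  0.001] F [-6.9 -0.5 19.8] [-0.22  1.6  -0.04]
rows x,y,z mm: [-0.9  2.  -0.7] turn -0.0
n 555 ox,oz,tilt [ 1.1 41.2  1.8] res 1.57 tongue tip bottom -42.9 39.8 far end bottom 45.1 42.6 TCP [27.3  2.  46.1] F hx,hy,z [-5.7 -5.3 18.9]
```

Contact came at z 46.1 mm under 20 N, so the cover is home. Next I'll take the fin angle from the first clouds.

```bash
python3 -m pendant '[0,-20,0,0,0, 0,-50,0,0,0, 0,-20,0,0,0]'
python3 - <<'E'
from h import *
from scipy.spatial.transform import Rotation as R
H=np.array([.593,.2482,0]); Hr=R.from_euler('z',-.675).as_matrix()
for c in("top","side"):
    for nm,lo,hi in(("fin",66,84),("bar",46.5,58)):
        Q=((cloud(c,np.load(f"pics/{c}0.npy"))-H)@Hr*1000).reshape(-1,3)
        q=Q[(abs(Q[:,0]-8)<30)&(Q[:,1]>32)&(Q[:,1]<68)&(Q[:,2]>lo)&(Q[:,2]<hi)]
        if len(q)<5: print(c,nm,len(q));continue
        rc=cv2.minAreaRect(q[:,:2].astype(np.float32)); m=q[:,:2]-q[:,:2].mean(0); v=np.linalg.svd(m,full_matrices=False)[2][0]
        print(c,nm,len(q),"rect",np.round(rc[0],1),np.round(rc[1],1),round(rc[2],1),"pca deg",np.degrees(np.arctan2(v[1],v[0])).round(1),"mean",q.mean(0).round(1))
E
python3 st.py .6345 .2778 .13 -128.67
```

```text
clock: 19.15
tcp_pos: [0.6179, 0.2338, 0.1368]
orientation: [-1.834, 0.657, 1.837]
contact_force: [1.1, 0.1, -0.1]
grip_width: 0.0
top fin 68 rect [12.8 48. ] [26.3 10. ] 8.3 pca deg -172.2 mean [12.  47.9 77.8]
top bar 132 rect [ 7.9 48.1] [21.8 59.8] 88.2 pca deg 176.4 mean [ 1.2 47.  51. ]
side fin 95 rect [16.  47.1] [25.7 12.3] 13.4 pca deg 9.1 mean [16.9 45.4 74.8]
side bar 123 rect [ 3.7 43.8] [50.  20.4] 6.5 pca deg 3.1 mean [ 6.7 42.4 51.7]
[-0.913  0.641  0.666  1.7   -0.453  0.971 -2.325] [0.6179 0.2338 0.1368] az -128.7 tilt [-1.     0.013 -0.003] F [ 1.1  0.1 -0.1] [ 0.01 -0.04 -0.03]
rows x,y,z mm: [  6.2 -44.8  14.6] turn -0.001
```

```bash
python3 -m pendant '[34,0,-15,5,-0.05, 34,0,-15,5,-0.05, 34,0,-15,5,-0.04, 34,20,0,0,0, 34,15,0,0,0, 34,0,0,0,0]' 40;  python3 st.py .6339 .2778 .058 -120.67
```

```text
clock: 19.9
tcp_pos: [0.6283, 0.2768, 0.0949]
orientation: [-1.916, 0.548, 1.935]
contact_force: [0.4, 0.6, -0.2]
grip_width: 0.034
[-0.901  0.721  0.595  1.645 -0.464  0.942 -2.244] [0.6283 0.2768 0.0949] az -120.74 tilt [-1.     0.021  0.004] F [ 0.4  0.6 -0.2] [ 0.   -0.01  0.03]
rows x,y,z mm: [36.8 -4.5 -4.4] turn -0.001
```

```bash
python3 -m pendant '[34,0,-4,-4.4,0, 34,18,0,0,0, 34,10,0,0,0, 34,0,0,0,0]';  python3 st.py .6339 .2778 .058 -120.67;python3 st.py .6339 .2778 .058 -120.67; python3 ov.py pics/o3.png
```

```text
clock: 20.4
tcp_pos: [0.6344, 0.2789, 0.0679]
orientation: [-1.918, 0.545, 1.934]
contact_force: [-0.4, 1.0, -0.0]
grip_width: 0.034
[-0.883  0.76   0.574  1.641 -0.485  0.906 -2.229] [0.6344 0.2789 0.0679] az -120.66 tilt [-1.     0.019  0.003] F [-0.4  1.  -0. ] [ 0.02 -0.05 -0.  ]
rows x,y,z mm: [ 9.9  1.  -0.2] turn 0.0
[-0.883  0.76   0.574  1.641 -0.485  0.906 -2.229] [0.6344 0.2789 0.0679] az -120.66 tilt [-1.     0.019  0.003] F [-0.4  1.  -0. ] [ 0.02 -0.05 -0.  ]
rows x,y,z mm: [ 9.9  1.  -0.2] turn 0.0
```

View pics/o3.png

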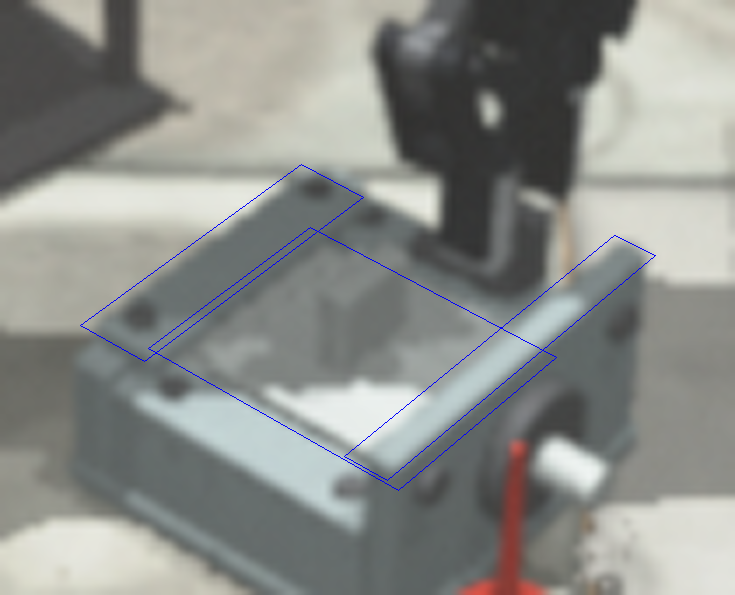

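Picture 11: the cover lies flat in the pocket and the fingers straddle the fin near (500,230). I'll lower, grip and turn.

```bash
python3 -m pendant '[34,8,1,0,0, 5,0,0,0,0, 5,0,0,0,0, 5,0,0,0,0, 5,0,0,0,0]' 40;  python3 st.py; python3 -m pendant '[5,0,0,0,-0.12, 5,0,0,0,-0.12, 5,0,0,0,-0.12, 5,0,0,0,-0.12, 5,0,0,0,-0.12, 5,0,0,0,0]';  python3 st.py
```

```text
clock: 21.08
tcp_pos: [0.6342, 0.2775, 0.0613]
orientation: [-1.918, 0.545, 1.933]
contact_force: [-4.3, -3.5, 1.3]
grip_width: 0.0091
[-0.879  0.766  0.569  1.647 -0.49   0.894 -2.224] [0.6342 0.2775 0.0613] az -120.68 tilt [-1.     0.018  0.003] F [-4.3 -3.5  1.3] [-0.53  0.76 -0.04]
clock: 21.82
tcp_pos: [0.6342, 0.2772, 0.0613]
orientation: [2.168, 0.057, -2.195]
contact_force: [-3.9, -3.9, 1.1]
grip_width: 0.0087
[-0.783  0.729  0.417  1.64  -0.352  0.866 -1.731] [0.6342 0.2772 0.0613] az -86.24 tilt [-1.     0.013  0.013] F [-3.9 -3.9  1.1] [-0.59  0.8   0.07]
```

```bash
python3 -m pendant '[5,0,0,0,-0.12, 5,0,0,0,-0.12, 5,0,0,0,-0.12, 5,0,0,0,-0.12, 5,0,0,0,-0.12, 5,0,0,0,-0.12, 5,0,0,0,-0.1, 5,0,0,0,0]';  python3 st.py;  python3 -m pendant '[5,0,0,0,-0.06, 5,0,0,0,-0.06, 5,0,0,0,0]';  python3 st.py
```

```text
clock: 22.82
tcp_pos: [0.6343, 0.2769, 0.0613]
orientation: [1.676, 0.794, -1.707]
contact_force: [-3.8, -3.4, 1.2]
grip_width: 0.009
[-0.645  0.699  0.207  1.629 -0.167  0.849 -1.058] [0.6343 0.2769 0.0613] az -39.29 tilt [-1.     0.     0.019] F [-3.8 -3.4  1.2] [-0.65  0.72  0.01]
clock: 23.2
tcp_pos: [0.6344, 0.2768, 0.0614]
orientation: [1.598, 0.876, -1.63]
contact_force: [-4.9, -2.8, 2.9]
grip_width: 0.0088
[-0.624  0.696  0.177  1.627 -0.142  0.849 -0.962] [0.6344 0.2768 0.0614] az -32.67 tilt [-1.    -0.003  0.018] F [-4.9 -2.8  2.9] [-0.64  0.74 -1.31]
```

The moment about z jumped to -1.3 N m, so the button is on its stop. I'll release with a small opening, since the flange is close, and lift.

```bash
python3 -m pendant '[20,0,0,0,0, 20,0,0,0,0, 20,0,0,0,0, 20,-15,0,0,0, 20,-30,0,0,0, 20,-50,0,0,0, 20,-50,0,0,0, 20,0,-40,0,0, 20,0,-50,0,0, 20,0,-50,0,0,20,0,0,0,0]';  python3 st.py
python3 - <<'E'
from h import *
from scipy.spatial.transform import Rotation as R
H=np.array([.593,.2482,0]); Hr=R.from_euler('z',-.675).as_matrix()
o=[]
for c,(u,v) in dict(top=(310,165),side=(285,220)).items():
    im,d=viewer.grab_frame(c); o.append(cv2.resize(im[v:v+110,u:u+110,::-1],None,fx=3.6,fy=3.6,interpolation=cv2.INTER_CUBIC))
    Q=((cloud(c,d)-H)@Hr*1000).reshape(-1,3)
    q=Q[(abs(Q[:,0]-14)<20)&(Q[:,1]>5)&(Q[:,1]<68)&(Q[:,2]>66)&(Q[:,2]<84)]
    if len(q)>5:
        m=q[:,:2]-q[:,:2].mean(0); w=np.linalg.svd(m,full_matrices=False)[2][0]; print(c,"fin",len(q),np.degrees(np.arctan2(w[1],w[0])).round(1),q.mean(0).round(1))
    for n,x0,x1,y0,y1 in(("-x,-y",-28,-10,-30,-15),("-x,+y",-28,-10,15,30),("+x,-y",12,40,-30,-15),("-x mid",-28,-12,-10,10),("+x mid",28,40,-10,10)):
        k=(Q[:,0]>x0)&(Q[:,0]<x1)&(Q[:,1]>y0)&(Q[:,1]<y1); print(c,n,k.sum(),np.round(np.nanmedian(Q[k,2]),1) if k.any() else None)
cv2.imwrite("pics/end.png",cv2.hconcat(o))
E
```

```text
clock: 24.58
tcp_pos: [0.5142, 0.3595, 0.2079]
orientation: [1.592, 0.887, -1.62]
contact_force: [1.0, 0.3, 0.1]
grip_width: 0.0201
[-0.844  0.431  0.181  1.697 -0.086  1.037 -1.193] [0.5142 0.3595 0.2079] az -31.99 tilt [-1.    -0.004  0.015] F [1.  0.3 0.1] [-0.08 -0.05 -0.03]
top fin 105 -108.5 [ 8.2 37.1 76. ]
top -x,-y 66 46.1
top -x,+y 64 46.5
top +x,-y 100 46.4
top -x mid 74 46.4
top +x mid 54 46.0
side fin 107 -111.6 [13.9 37.6 74.5]
side -x,-y 41 46.7
side -x,+y 5 46.2
side +x,-y 40 48.0
side -x mid 37 46.2
side +x mid 0 None
```

View pics/end.png

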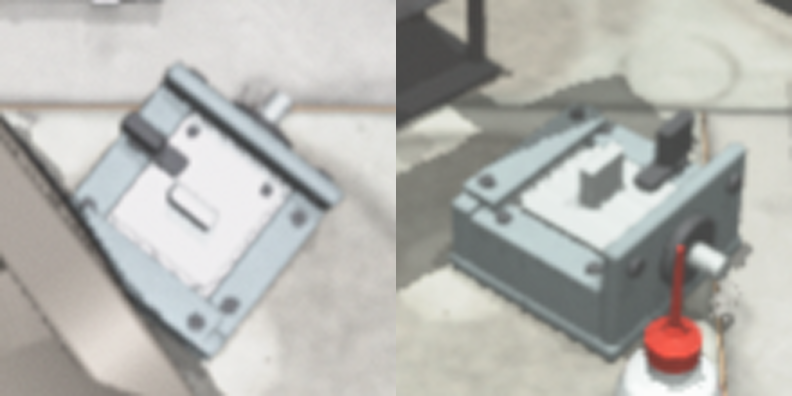

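Picture 12: the cover is flat in the pocket and the bar points across it at (165,155) in the top crop. The bottle is standing. The fin angle above was contaminated by rib points, so I'll redo it.

Run:
```python
from h import *
from scipy.spatial.transform import Rotation as R
H=np.array([.593,.2482,0]); Hr=R.from_euler('z',-.675).as_matrix()
for c in("top","side"):
    im,d=viewer.grab_frame(c); Q=((cloud(c,d)-H)@Hr*1000).reshape(-1,3)
    q=Q[(abs(Q[:,0]-14)<20)&(Q[:,1]>28)&(Q[:,1]<68)&(Q[:,2]>68)&(Q[:,2]<84)]
    rc=cv2.minAreaRect(q[:,:2].astype(np.float32)); w=np.linalg.svd(q[:,:2]-q[:,:2].mean(0),full_matrices=False)[2][0]; print(c,len(q),np.degrees(np.arctan2(w[1],w[0])).round(1),np.round(rc[0],1),np.round(rc[1],1),round(rc[2],1))
    q=Q[(abs(Q[:,0]+0)<12)&(abs(Q[:,1])<20)&(Q[:,2]>66)&(Q[:,2]<84)]
    print(" rib mean",q.mean(0).round(1),[np.round(x["location"],3).tolist() for x in nets.look_for("oiler",c)][:1])
print(r.get_obs()["clock"])
```

```text
top 72 -92.0 [13.  48.2] [25.4 10.4] 89.4
 rib mean [-1.3  1.7 73.6] [[0.617, 0.087, 0.086]]
side 78 -92.3 [15.9 47.9] [29.6 10.9] 89.2
 rib mean [ 1.8 -1.4 72.3] [[0.627, 0.058, 0.072]]
24.875
```

The fin is at about 90°, the cover is seated, and the bottle hasn't moved. The robot is clear, so I'll hand in.

```bash
python3 -c "
from bench import r
print(r.hand_in())"
```

```text
the job is handed in; nothing more can be done
None
```

I closed the gear housing: the steel cover is home in the pocket and the turn button is on its stop across it. I handed the job in at about 24.9 s, and the hand-in reports no verdict.

I gripped the rib across its ends and carried the plate at its 35° tilt. I then tucked the tongue under the lip, swung the plate down and released it at about 11°. After that I pressed the flange end with shut fingers and turned the button.

**Last checks:**
- **Cover:** its top measures 46.0–46.5 mm at all five places in the top camera, where 46 mm means seated. Pressing it with 20 N met contact at 46.1 mm. The rib is within about 2 mm of centre.
- **Button:** a moment of 1.3 N m built up when it reached the stop. The fin now measures 89–92° in both cameras.
- **Bottle:** still standing where it started. The arm is clear of everything and touching nothing.

**Readings that disagreed:**
- The side camera read up to 2 mm higher on the cover at one spot (48.0 mm) and sits a few mm off from the top camera sideways. I relied on the top camera and the contact readings.
- My first fin-angle reading (about -110°) was wrong because it included rib points. The clean repeat gave the 89–92° above.

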